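# Make the bench dead, put the meter away, reset the stop

### The arm

A 7-joint arm with a two-finger parallel gripper is mounted at the origin on the work surface. World frame = base frame: x ahead of the robot, y to its left, z up, the work surface at z = 0. Lengths are in m, angles in rad, forces in N, time in s.
With the tool pointing down it reaches from about 0.425 to 0.875 m from the base axis. Payload 4.7 kg.
Tool frame: the origin (TCP) lies on the centre line of the jaws, within the pads' length; the fingertips stand robot.nose_length ahead of it and the grasp point (between the pads) is the TCP (robot.nose_length is the distance from the TCP to the fingertips, in m); x points along the fingers, y is the direction in which the jaws open and shut, and the axes are right-handed (so a half turn about x gives the same grasp; the last joint's range is limited). The gripper opens to 85 mm and grips with 20 to 120 N. Pads are 22 mm wide; open, the fingers measure 114 mm over their backs; the gripper's body (76 mm by 85 mm) begins 54 mm behind the grasp point. The pads swing forward as they close: fully open they stand 13 mm farther back than shut.
Start: joints at [1.287, 0.321, -0.07, 1.45, 0.023, 1.371, -0.057], TCP at [0.191, -0.621, 0.25] pointing down, gripper open.
Joint ranges: [-2.86, 2.86], [-0.3, 2.09], [-1.38, 1.24], [0.06, 2.45], [-1.56, 4.7], [0.09, 2.05], [-2.69, 2.69]. Speed limits (rad/s): [2.57, 2.57, 3.14, 3.14, 3.14, 3.14, 3.14].

### API

Orientations are given as a unit quaternion [w, x, y, z].
In Python, from plant import robot gives the robot as it stands. The module is installed in compiled form; this text tells all that it offers.
- The arm moves only by the tool send_rows, never from a script. Its argument "targets" is one flat list of numbers, 7 for each row, row after row: the shift along the tool's x, y, z in mm, then the turn, a rotation vector about the tool's x, y, z in degrees, then the finger opening in mm, from 0 to 85.4. A call has exactly 10 rows; each row is the pose to reach, as a shift and turn from the pose commanded when the call began, along the tool's axes at that moment; what a row does not reach only later rows make up. A row lasts 1/12 s, in which the tool goes at most 41.7 mm and 7.16 degrees, less where a joint would pass 70% of its speed; a pose out of reach is approached as far as the arm can. A call with a gripper value outside its range is refused whole. The fingers move at their own pace and stop on an object; "newtons" is the grip in N (left out, the last holds). Time passes only in rows, so rows that repeat a pose let the fingers close, or fill a call up. It gives the time, the measured TCP pose, the force and the opening at its end, in the units of the state.
- robot.state(): the state, without advancing time (a new reading comes with each control period).
- robot.read_camera(name): name is "side" or "top"; returns (picture, depth): 400x640x3 uint8, red, green, blue; 400x640 float32, m along the optical axis (not along the pixel's ray), 0 where there is no reading.
- robot.camera_info(name): a dict with "fx", "fy", "cx", "cy" (pixels), "k1" (the pictures are not rectified: a ray, as slopes to the right and down, at radius r is drawn at 1 + k1 r^2 times it, then the intrinsics apply), "rvec" (rotation vector, rad) and "tvec" (3), from world to camera coordinates, as OpenCV has them. Camera axes: x right, y down, z forward; pixel columns grow to the right and rows downward; lengths in m; the calibration is good to about 2 mm. A picture is of the moment at which its call begins. camera_info takes no time and is no camera call.
- robot.hand_in(): hands the job in, once; it reports no verdict.
Trained networks look in the newest picture that a camera, given by its name, has taken for a name from the list of things; names that differ only in an ending like _2 or _b are one class to them, and where a whole thing is asked for, a point or a joint stands for the part that bears it (a point fixed in the world has none). Each returns a list of dicts, best first, with "confidence" (0 to 1); they miss things now and then, are a little off and sometimes report something else, mostly with a low value. They report only what shows in the picture. A call takes as long as a camera call. They do not tell look-alikes from the thing itself.
- robot.outline_of(query, camera): "region" (400x640 bool, what is visible of it) and "bbox" ([left, top, right, bottom] in pixels, round what is visible of it).
The state is a dict: "clock": time; "qpos": joint angles; "qd": joint speeds; "tau": joint torques, N m; "tcp_pos": TCP position; "tool_rot": TCP orientation; "force": force on the tool from outside, world axes, zero at the start; "wrist_torque": the same for the moment, N m; "gripper_width": finger opening in m.
Only numpy, scipy, OpenCV 4.12 (cv2) and the standard library are available. Lean on these libraries where they do the work, as an engineer would, in place of code of your own. Each camera call takes 0.05 s, during which the arm holds its last target. There are 200 camera calls.

### The job

Press the red mushroom stop button on the sloping yellow box until it latches down, then pick the orange meter up from the bench and lay it gently, face up, in the tray with the orange label, either way round. Only when the meter is in its tray, twist the red button clockwise to unlatch it so that it springs fully up again. Leave the blue meter, the mug and the jar alone.

Things in the scene. Friction and masses are not known exactly. Their poses are not given: they have to be found in the camera images.
- console: fixed bench stop: grey foot 150 x 130 mm carrying a yellow sloping box 120 x 120 mm whose face rises away from the front at 30 degrees (the face's normal leans 30 degrees from vertical towards the body's -x). Origin at the centre of the underside; the centre of the sloping face is 85 mm above it. Overall height 118 mm without the button
- stop_top (a point): top centre of the red mushroom cap; moves in with the cap, does not turn with it. z: the button's axis, out of the sloping face, 30 degrees from vertical; y: the console's y. Cap: disc 56 mm across, 24 mm thick below this point, white marks on top; green stem 24 mm across; black collar 38 mm across, 10 mm high. Its underside is 30 mm off the face when up, 19 mm latched: grip the rim along the axis
- stop (a joint): how far the cap is pressed in along its axis, m: 0 fully up, at most 0.0125. It takes about 2 to 4 N (pressed slowly), then meets a hard stop; pressed beyond 0.0115 it latches and stays at about 0.011 when let go. Only twisting the cap unlatches it; a spring then lifts it
- stop_twist (a joint): how far the cap is turned clockwise (looking down on the cap), rad: 0 to 1.2; a light spring turns it back to 0. Turned beyond about 0.8 the latch is freed, and the cap springs up once nothing holds it down (a grip may hold it until the fingers open)
- meter_orange: loose hand-held meter with an orange case and black face (screen, dial), 140 (x) x 52 (y) x 36 (z) mm, 0.2 to 0.4 kg, lying face up on the bench. Origin at the centre of its underside, z up through its face; the dial adds 5 mm on top
- tray_orange: fixed tray, orange label: inside 160 (x) x 64 (y) mm, floor 4 mm and walls 16 mm above the origin, walls 5 mm thick; the long walls are cut away over the middle 80 mm for fingers. Label: flat 32 x 74 mm tab beyond the -x end. Origin: centre of the underside, 10 mm above the bench on a plywood board; x along the tray. The three trays lie 96 mm apart, in any order
- tray_blue: the same tray with a blue label; the blue meter lies in it
- tray_green: the same tray with a green label; empty, and to stay so
- meter_blue: bystander: the same meter in blue, loose in the blue tray. Origin at the centre of its underside
- mug: bystander: loose white mug, 80 mm in diameter and 90 mm high, handle to its +y, beyond the work. Origin at the centre of its underside
- jar: bystander: loose white jar, 54 mm in diameter and 85 mm high. Origin at the centre of its underside
Mind the look-alikes: they are no part of the job. What is meant by the meter_orange is not pink or white, and is the smaller of those in its own colour.

How it is judged:
By the outcome, as a careful person would: the job done as asked, in the order asked, and still so for the second after the job is handed in, with the robot touching nothing.
It also fails if it takes over 67 s, if anything falls off the work surface, if the arm or the gripper's body presses on something with over 40 N, if the wrist force passes 120 N, or if a joint passes its speed limit or range.

## Working session

There is one attempt and no reset: what is moved stays moved. The work goes in short steps, Python scripts to look and compute and a tool call to move; the robot and the scene stay as the last step left them, time stands still between calls to the robot, and variables do not carry over. Pictures are saved under pics/ and viewed, about 8 in all and at most 12, crops included, and the job is handed in when it is done.

Besides the shell and the picture viewer there is one more tool, called after ">>>" as name(argument=value, ...), one argument or row to a line, values as JSON. send_rows: Moves the arm, as the interface text tells. Its arguments: {"type":"object","properties":{"targets":{"type":"array"},"newtons":{"type":"number"}},"required":["targets"]}

```bash
mkdir -p pics; cat > h.py <<'E'
import numpy as np, cv2
from plant import robot
from scipy.spatial.transform import Rotation as R
def cam(n):
    c=robot.camera_info(n); Rm=cv2.Rodrigues(np.array(c['rvec'],float))[0]; return c,Rm,np.array(c['tvec'],float)
def cloud(n,dep):
    c,Rm,t=cam(n)
    v,u=np.mgrid[0:400,0:640]
    x=(u-c['cx'])/c['fx'];y=(v-c['cy'])/c['fy'];rd=np.hypot(x,y);r=rd.copy()
    for _ in range(15): r=rd/(1+c['k1']*r*r)
    s=1/(1+c['k1']*r*r)
    P=np.stack([x*s*dep,y*s*dep,dep],-1)
    return (P-t)@Rm
def proj(n,p):
    c,Rm,t=cam(n);q=np.atleast_2d(p)@Rm.T+t;s=q[:,:2]/q[:,2:];r2=(s**2).sum(1,keepdims=True);s=s*(1+c['k1']*r2)
    return s*[c['fx'],c['fy']]+[c['cx'],c['cy']]
def save(n,im): cv2.imwrite('pics/'+n,cv2.cvtColor(im,cv2.COLOR_RGB2BGR))
E
python3 - <<'E'
from h import *
s=robot.state();print({k:np.round(v,4) for k,v in s.items()},robot.nose_length)
for n in('top','side'):
    im,d=robot.read_camera(n);save(n+'0.png',im);np.savez(n+'0.npz',im=im,d=d)
    c,Rm,t=cam(n);print(n,c['fx'],(-Rm.T@t).round(3),Rm[2].round(2))
    P=cloud(n,d)
    for q in('console','stop_top','meter_orange','tray_orange','tray_blue','tray_green','mug','jar','meter_blue'):
        for o in robot.outline_of(q,n)[:3]:
            m=o['region']&(d>0);p=P[m]
            if len(p):print(q,round(o['confidence'],2),np.array(o['bbox']).round(),np.median(p,0).round(3),np.percentile(p[:,2],[5,95]).round(3))
E
```

```text
{'clock': np.float64(0.0), 'qpos': array([ 1.2871,  0.3218, -0.0701,  1.4516,  0.0226,  1.3708, -0.0569]), 'qd': array([ 0.0013,  0.0001,  0.0016,  0.001 ,  0.0018, -0.0006,  0.0008]), 'tau': array([ 5.00000e-04, -4.93590e+01, -3.81600e-01, -3.14335e+01,
        1.31000e-02,  1.13000e-02, -0.00000e+00]), 'tcp_pos': array([ 0.1906, -0.6209,  0.2493]), 'tool_rot': array([-0.1043, -0.6992, -0.1056,  0.6994]), 'force': array([-0.5938,  0.6524,  0.2857]), 'wrist_torque': array([-0.0128,  0.0333,  0.0498]), 'gripper_width': np.float64(0.0852)} 0.019
top 465.0147426086106 [ 0.368 -0.02   1.109] [ 0.15  0.02 -0.99]
console 0.96 [154. 170. 237. 244.] [0.506 0.269 0.088] [0.01  0.136]
stop_top 0.93 [183. 191. 208. 217.] [0.502 0.26  0.134] [0.122 0.144]
meter_orange 0.85 [179.  92. 205. 154.] [0.712 0.303 0.037] [0.013 0.042]
meter_orange 0.79 [274. 208. 302. 271.] [0.437 0.069 0.037] [0.032 0.042]
meter_orange 0.64 [172. 268. 208. 362.] [0.265 0.28  0.052] [0.025 0.058]
tray_blue 0.69 [355. 156. 391. 239.] [ 0.487 -0.127  0.017] [0.012 0.028]
tray_green 0.68 [394. 151. 432. 240.] [ 0.542 -0.2
[... 247 characters left out ...]
. 342.] [0.506 0.335 0.076] [0.01  0.129]
stop_top 0.87 [278. 254. 307. 283.] [0.503 0.282 0.13 ] [0.104 0.142]
meter_orange 0.96 [307. 236. 370. 266.] [0.435 0.093 0.034] [0.005 0.039]
meter_orange 0.64 [402. 162. 439. 207.] [ 0.242 -0.233  0.05 ] [0.006 0.056]
meter_orange 0.6 [359. 294. 453. 338.] [0.265 0.316 0.051] [0.01  0.056]
tray_orange 0.96 [287. 162. 356. 185.] [ 0.55  -0.317  0.014] [0.011 0.025]
tray_blue 0.64 [278. 194. 352. 216.] [ 0.499 -0.097  0.016] [0.011 0.026]
tray_green 0.77 [284. 178. 354. 200.] [ 0.525 -0.232  0.015] [0.011 0.025]
jar 0.65 [211. 195. 234. 229.] [0.756 0.018 0.055] [0.01  0.085]
meter_blue 0.94 [284. 190. 336. 211.] [ 0.546 -0.103  0.047] [0.023 0.053]
```

View pics/top0.png

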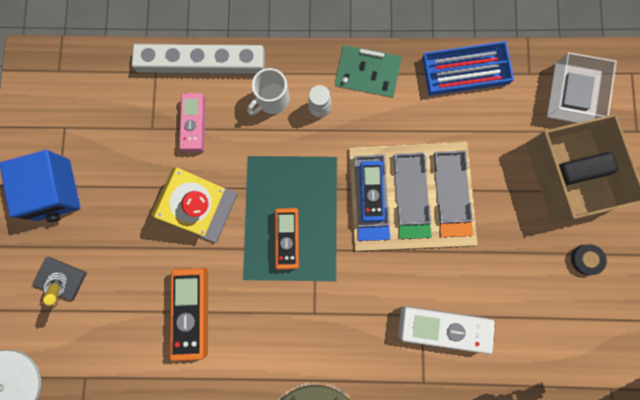

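View pics/side0.png

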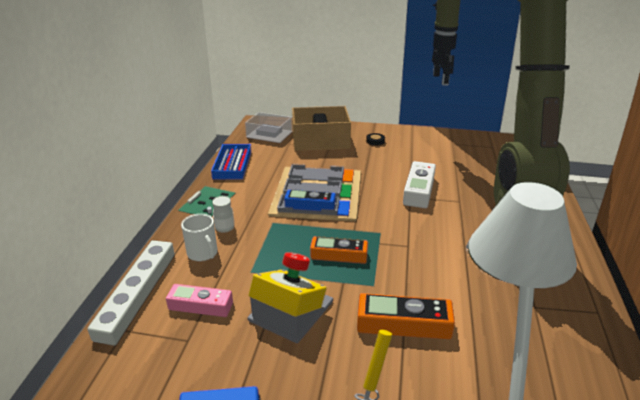

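The top view shows the small orange meter at (287,239), the console's red cap at (195,204) and the orange-labelled tray at (455,190). A larger orange meter at (188,313) is the look-alike. The side view agrees.

```bash
cat > m.py <<'E'
from h import *
def rect(p):
    (c,s,a)=cv2.minAreaRect((p[:,:2]*1000).astype(np.float32)); 
    if s[0]<s[1]: s=s[::-1];a+=90
    a=(a+90)%180-90
    return np.round(c,1),np.round(s,1),round(a,1)
Ps={}
for n in('top','side'):
    z=np.load(n+'0.npz');im=z['im'];d=z['d'];P=cloud(n,d);hsv=cv2.cvtColor(im,cv2.COLOR_RGB2HSV);H,S,V=[hsv[...,i].astype(int) for i in range(3)]
    ok=d>0;near=lambda x,y,r:ok&(np.hypot(P[...,0]-x,P[...,1]-y)<r)
    yel=near(.5,.27,.13)&(H>22)&(H<34)&(S>150)&(P[...,2]>.055)
    p=P[yel];
    for _ in range(4):
        c=p.mean(0);nn=np.linalg.svd(p-c)[2][2];nn*=np.sign(nn[2]);p=P[yel][abs((P[yel]-c)@nn)<.004] if _ else P[yel][abs((P[yel]-c)@nn)<.012]
    print(n,'face',c.round(4),nn.round(3),'tilt',np.degrees(np.arccos(nn[2])).round(1),'az',np.degrees(np.arctan2(nn[1],nn[0])).round(1),len(p))
    red=near(.5,.27,.1)&((H<5)|(H>174))&(S>140)&(P[...,2]>.1);q=P[red]
    h=(q-c)@nn;top=q[h>np.percentile(h,80)-.004];print(' cap h pct',np.percentile(h,[5,30,50,70,95]).round(4),'top mean',top.mean(0).round(4))
    w=near(.5,.27,.1)&(P[...,2]>.11); hh=(P-c)@nn; w&=(hh>.047)&(hh<.065); q=P[w]
    a=np.array([nn[1],-nn[0],0]);a/=np.linalg.norm(a);b=np.cross(nn,a);uv=np.c_[(q-c)@a,(q-c)@b];
    (cc,r)=cv2.minEnclosingCircle((uv*1000).astype(np.float32));print(' cap circle',(c+a*cc[0]/1000+b*cc[1]/1000+nn*.054).round(4),'r',r,len(q), 'mean',q.mean(0).round(4))
    m=near(.437,.08,.09)&(P[...,2]>.03)&(P[...,2]<.06);print(' meter',rect(P[m]),np.median(P[m][:,2]))
    for nm,y in(('O',-.317),('G',-.222),('B',-.127)):
        pass
    lab=near(.47,-.23,.2)&(S>150)&(V>90)&(P[...,2]<.03)&(P[...,2]>.005)&(P[...,0]<.5)
    for nm,lo,hi in(('orange',5,15),('green',45,80),('blue',100,120)):
        k=(lab&(H>lo)&(H<hi)).astype(np.uint8);_,L,st,cn=cv2.connectedComponentsWithStats(k);i=1+st[1:,4].argmax();p=P[L==i];print(' label',nm,rect(p),p[:,2].mean().round(4),len(p))
    wall=near(.53,-.3,.11)&(P[...,2]>.0215)&(P[...,2]<.034);print(' walls',rect(P[wall]),wall.sum())
    if n=='top':
        ang=P[near(.55,-.23,.2)&(P[...,2]>.0215)&(P[...,2]<.034)];print(' allwalls',rect(ang))
E
python3 m.py
```

```text
top face [0.512  0.2878 0.0883] [-0.175 -0.465  0.868] tilt 29.8 az -110.6 1306
 cap h pct [0.0509 0.0532 0.0542 0.0553 0.0574] top mean [0.5021 0.2591 0.1339]
 cap circle [0.5015 0.2579 0.1324] r 28.051177978515625 542 mean [0.502  0.2591 0.1332]
 meter (array([438.3,  69.3]), array([139.2,  51.3]), 1.5) 0.037374679841184484
 label orange (array([ 464.2, -323.8]), array([73.7, 30.7]), -86.7) 0.0168 425
 label green (array([ 446.1, -222.2]), array([53.9,  7.1]), 87.3) 0.0176 29
 label blue (array([ 453.1, -132. ]), array([69.4, 29.9]), -86.1) 0.0167 378
 walls (array([ 541.2, -272.9]), array([190. , 166.9]), 3.7) 370
 allwalls (array([ 544.3, -223.6]), array([265.2, 202.6]), -86.5)
side face [0.5057 0.3251 0.0874] [-0.155 -0.21   0.965] tilt 15.1 az -126.5 340
 cap h pct [0.0449 0.0514 0.0554 0.0583 0.0626] top mean [0.5009 0.2747 0.1373]
 cap circle [0.5043 0.2627 0.1295] r 30.707700729370117 308 mean [0.501  0.2749 0.1336]
 meter (array([437.1,  74.7]), array([139.5,  55.2]), 2.0) 0.03588605909743622
 label orange (array([ 463.2, -322.2]), array([77. , 31.5]), -88.4) 0.0144 58
 label green (array([ 458.6, -222.9]), array([73.2, 27.8]), -87.7) 0.0157 107
 label blue (array([ 452.6, -127.3]), array([70.9, 29.1]), -87.5) 0.0155 139
 walls (array([ 556.4, -272.9]), array([165.2, 158.3]), -86.5) 139
```

```bash
cat > g.py <<'E'
from h import *
a=np.radians(-110.6);N=np.array([.5*np.cos(a),.5*np.sin(a),.866]);CAP=np.array([.5017,.2585,.1325])
def cur():
    s=robot.state();return np.array(s['tcp_pos']),R.from_quat(np.array(s['tool_rot']),scalar_first=True)
def frame(x,y):
    x=x/np.linalg.norm(x);y=y-x*(x@y);y/=np.linalg.norm(y);return R.from_matrix(np.c_[x,y,np.cross(x,y)])
def goal(p,x,y,p0=None,r0=None,flip=True):
    if p0 is None:p0,r0=cur()
    x=np.array(x,float);y=np.array(y,float);G=[frame(x,y)]+([frame(x,-y)] if flip else [])
    g=min(G,key=lambda g:(r0.inv()*g).magnitude())
    rel=r0.inv()*g;print('shift',(r0.inv().apply(np.array(p)-p0)*1000).round(1),'turn',np.degrees(rel.as_rotvec()).round(1));return np.array(p),g
D=np.array([0,0,-1.])
E
python3 - <<'E'
from g import *
p,r=cur();print(r.as_matrix().round(2))
a=goal([.55,-.32,.32],D,[0,1,0])
b=goal([.6,0,.32],D,[0,1,0],*a)
c=goal(CAP+N*.06,-N,[-N[0],-N[1],.6],*b)
# overlay
im=np.load('top0.npz')['im'].copy()
th=np.radians(3.4);C=np.array([.5648,-.3178,0]);ux=np.array([np.cos(th),np.sin(th),0]);uy=np.array([-ux[1],ux[0],0])
for hx,hy in((85,37),(80,32)):
    q=proj('top',[C+ux*i*hx/1000+uy*j*hy/1000+[0,0,.026] for i,j in((1,1),(1,-1),(-1,-1),(-1,1))])
    im=cv2.polylines(cv2.resize(im,None,fx=4,fy=4) if hx==85 else im,[(q*4+2).astype(int)],True,(255,0,255),1)
save('tray.png',im[560:1020,1360:1960])
E
```

```text
[[-0.    0.29 -0.96]
 [-0.   -0.96 -0.29]
 [-1.    0.    0.  ]]
shift [ -69.7 -182.7 -431.9] turn [17.1  0.  -0. ]
shift [   0. -320.  -50.] turn [0. 0. 0.]
shift [ 135.5 -230.4  108.9] turn [ 20.1   5.4 -29.7]
```

View pics/tray.png

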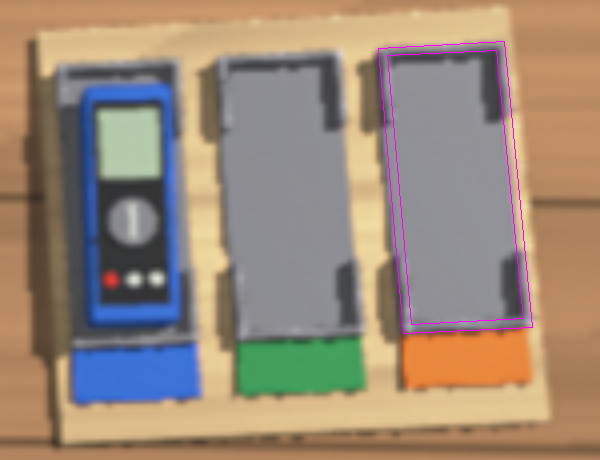

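The overlay of the orange tray (top view, about (455,190)) lies on its walls to about 1 mm. I'll move the arm, with the fingers shut for pressing.

>>> send_rows(
  targets=[-70,-183,-432,17.1,0,0,0,-70,-183,-432,17.1,0,0,0,-70,-183,-432,17.1,0,0,0,-70,-183,-432,17.1,0,0,0,-70,-183,-432,17.1,0,0,0,-70,-183,-432,17.1,0,0,0,-70,-183,-432,17.1,0,0,0,-70,-183,-432,17.1,0,0,0,-70,-183,-432,17.1,0,0,0,-70,-183,-432,17.1,0,0,0],
  newtons=40,
)

```text
clock: 1.83
tcp_pos: [0.5063, -0.3559, 0.3122]
tool_rot: [-0.0, 0.707, -0.001, -0.707]
force: [0.2, -0.3, -0.2]
gripper_width: -0.0001
```

```bash
python3 - <<'E'
from g import *
print(cur()[0],robot.state()['qpos'])
b=goal([.6,0,.32],D,[0,1,0])
E
```

```text
[ 0.50631556 -0.3559289   0.31223479] [ 0.79601587  0.24603527 -0.27709886  1.43032634  0.06732008  1.47379179
 -1.05126677]
shift [  -7.9 -356.   -93.4] turn [-0. -0. -0.]
```

>>> send_rows(
  targets=[-8,-356,-93,0,0,0,0,-8,-356,-93,0,0,0,0,-8,-356,-93,0,0,0,0,-8,-356,-93,0,0,0,0,-8,-356,-93,0,0,0,0,-8,-356,-93,0,0,0,0,-8,-356,-93,0,0,0,0,-8,-356,-93,0,0,0,0,-8,-356,-93,0,0,0,0,-8,-356,-93,0,0,0,0],
)

```text
clock: 2.67
tcp_pos: [0.5988, 0.0093, 0.3201]
tool_rot: [0.002, 0.708, 0.007, -0.707]
force: [-1.7, 1.2, -0.7]
gripper_width: 0.0005
```

```bash
python3 - <<'E'
from g import *
print(cur()[0],robot.state()['qpos'])
c=goal(CAP+N*.06,-N,[-N[0],-N[1],.6])
c=goal(CAP+N*.06,-N,[.936,-.352,0])
E
```

```text
[0.5987816  0.00933195 0.32008595] [ 0.38063287  0.22382848 -0.52172227  1.46124868  0.10565346  1.4837756
 -1.69737114]
shift [ 136.8 -221.6  105. ] turn [ 20.8   5.6 -29.3]
shift [ 136.8 -221.6  105. ] turn [-67.1  26.  -17.7]
```

>>> send_rows(
  targets=[137,-222,105,-67.1,26,-17.7,0,137,-222,105,-67.1,26,-17.7,0,137,-222,105,-67.1,26,-17.7,0,137,-222,105,-67.1,26,-17.7,0,137,-222,105,-67.1,26,-17.7,0,137,-222,105,-67.1,26,-17.7,0,137,-222,105,-67.1,26,-17.7,0,137,-222,105,-67.1,26,-17.7,0,137,-222,105,-67.1,26,-17.7,0,137,-222,105,-67.1,26,-17.7,0],
)

```text
clock: 3.5
tcp_pos: [0.4928, 0.221, 0.1825]
tool_rot: [0.27, 0.722, 0.463, -0.438]
force: [-0.4, -0.7, -0.4]
gripper_width: 0.0004
```

```bash
python3 - <<'E'
from g import *
print(cur()[0],robot.state()['qpos'])
c=goal(CAP+N*.03,-N,[.936,-.352,0])
E
```

```text
[0.49277021 0.2209594  0.18248506] [ 0.39428611 -0.03404104 -0.60966499  2.07159587 -0.54685591  0.8714845
 -0.35198167]
shift [32.  -6.3 -8.8] turn [-4.4  1.9 -1.5]
```

Settle at 30 mm from the cap top, so the tips are about 11 mm off.

>>> send_rows(
  targets=[10,-6.3,-8.8,-4.4,1.9,-1.5,0,32,-6.3,-8.8,-4.4,1.9,-1.5,0,32,-6.3,-8.8,-4.4,1.9,-1.5,0,32,-6.3,-8.8,-4.4,1.9,-1.5,0,32,-6.3,-8.8,-4.4,1.9,-1.5,0,32,-6.3,-8.8,-4.4,1.9,-1.5,0,32,-6.3,-8.8,-4.4,1.9,-1.5,0,32,-6.3,-8.8,-4.4,1.9,-1.5,0,32,-6.3,-8.8,-4.4,1.9,-1.5,0,32,-6.3,-8.8,-4.4,1.9,-1.5,0],
)

```text
clock: 4.33
tcp_pos: [0.4973, 0.2439, 0.1587]
tool_rot: [0.282, 0.713, 0.491, -0.414]
force: [-0.7, 0.4, -0.6]
gripper_width: -0.0001
```

```bash
python3 - <<'E'
from g import *
print(cur()[0],robot.state()['qpos'],(cur()[0]-CAP)@N)
c=goal(CAP+N*.0087,-N,[.936,-.352,0])
im,d=robot.read_camera('side');save('s1.png',cv2.resize(im[200:330,220:400],None,fx=4,fy=4,interpolation=2))
E
```

```text
[0.49726363 0.24393265 0.1586959 ] [ 0.37172505  0.03435832 -0.62612304  2.07971294 -0.57184343  0.80338987
 -0.26307147] 0.030284052329948335
shift [21.6 -1.  -0.1] turn [-0.4  0.1 -0. ]
```

View pics/s1.png

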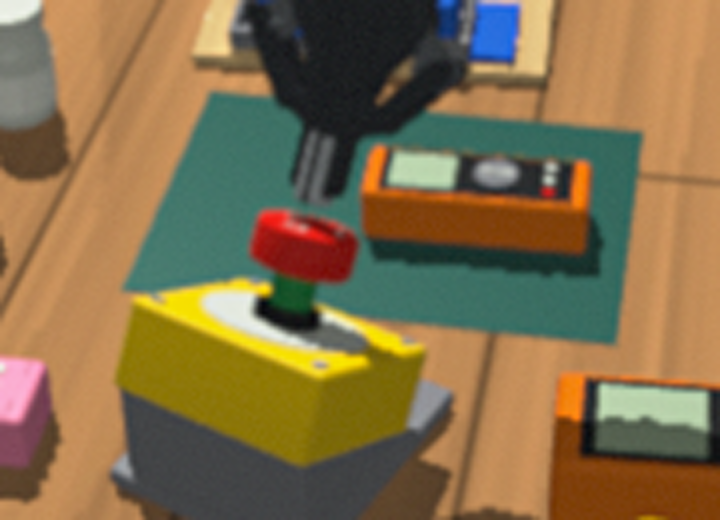

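The shut fingertips (crop (320,195)) sit just above the cap centre (crop (305,230)), about 11 mm off. Next I press slowly.

>>> send_rows(
  targets=[4,-1,0,0,0,0,0,8,-1,0,0,0,0,0,11,-1,0,0,0,0,0,13,-1,0,0,0,0,0,15,-1,0,0,0,0,0,17,-1,0,0,0,0,0,19,-1,0,0,0,0,0,20,-1,0,0,0,0,0,21,-1,0,0,0,0,0,21,-1,0,0,0,0,0],
)

```text
clock: 5.22
tcp_pos: [0.4998, 0.2544, 0.1399]
tool_rot: [0.282, 0.713, 0.491, -0.414]
force: [-0.1, 0.2, -0.0]
gripper_width: -0.0001
```

>>> send_rows(
  targets=[0.5,0,0,0,0,0,0,1,0,0,0,0,0,0,1.3,0,0,0,0,0,0,1.6,0,0,0,0,0,0,2,0,0,0,0,0,0,2,0,0,0,0,0,0,2,0,0,0,0,0,0,2,0,0,0,0,0,0,2,0,0,0,0,0,0,2,0,0,0,0,0,0],
)

```text
clock: 6.05
tcp_pos: [0.5003, 0.255, 0.1385]
tool_rot: [0.282, 0.713, 0.491, -0.414]
force: [-0.9, -1.5, 1.7]
gripper_width: -0.0
```

>>> send_rows(
  targets=[0.5,0,0,0,0,0,0,1,0,0,0,0,0,0,1.5,0,0,0,0,0,0,2,0,0,0,0,0,0,2.5,0,0,0,0,0,0,3,0,0,0,0,0,0,3,0,0,0,0,0,0,3,0,0,0,0,0,0,3,0,0,0,0,0,0,3,0,0,0,0,0,0],
)

```text
clock: 6.88
tcp_pos: [0.5013, 0.2556, 0.1375]
tool_rot: [0.282, 0.713, 0.491, -0.414]
force: [-10.7, -10.9, 19.8]
gripper_width: -0.0001
```

```bash
python3 - <<'E'
from g import *
p,r=cur();print(p,(p-CAP)@N,np.array(robot.state()['force'])@N)
im,d=robot.read_camera('side');save('s2.png',cv2.resize(im[220:310,240:350],None,fx=5,fy=5,interpolation=2))
E
```

```text
[0.50125555 0.25563146 0.13747637] 0.0057302839862263385 24.119782106829824
```

View pics/s2.png

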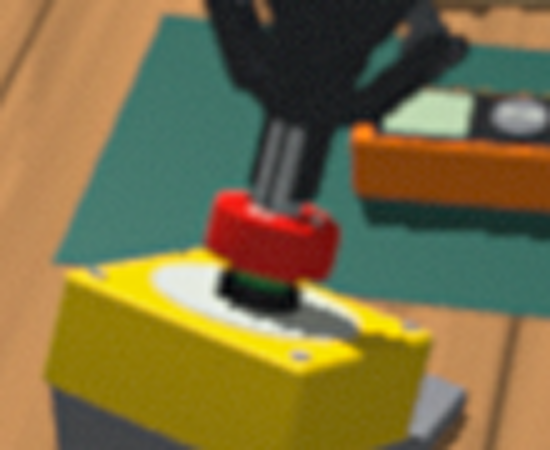

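The hard stop is reached: 24 N, and the cap (crop (275,240)) is down on its collar. I'll retreat and check the latch.

>>> send_rows(
  targets=[-10,0,0,0,0,0,0,-40,0,0,0,0,0,0,-80,0,0,0,0,0,0,-110,0,0,0,0,0,0,-110,0,0,0,0,0,0,-110,0,0,0,0,0,30,-110,0,0,0,0,0,70,-110,0,0,0,0,0,70,-110,0,0,0,0,0,70,-110,0,0,0,0,0,70],
)

```text
clock: 7.77
tcp_pos: [0.4808, 0.2058, 0.2302]
tool_rot: [0.282, 0.712, 0.492, -0.414]
force: [-0.4, 0.1, 0.2]
gripper_width: 0.0602
```

```bash
cat > cap.py <<'E'
from g import *
F=CAP-N*.054
for n in('side','top'):
    im,d=robot.read_camera(n);P=cloud(n,d);hsv=cv2.cvtColor(im,cv2.COLOR_RGB2HSV).astype(int)
    red=(d>0)&(np.linalg.norm(P-CAP,axis=-1)<.05)&((hsv[...,0]<6)|(hsv[...,0]>172))&(hsv[...,1]>130)
    h=(P[red]-F)@N;print(n,red.sum(),np.percentile(h,[50,80,95]).round(4) if len(h) else '')
    save(n+'_cap.png',im)
E
python3 cap.py; python3 - <<'E'
from g import *
print(cur()[0],robot.state()['qpos'])
th=np.radians(1.7);y=[-np.sin(th),np.cos(th),0]
a=goal([.438,.071,.16],D,y);goal([.438,.071,.16],D,[-y[0],-y[1],0]) 
E
```

```text
side 341 [0.0366 0.0425 0.0437]
top 407 [0.0438 0.0454 0.0468]
[0.48111649 0.20559507 0.23055508] [ 0.43712103 -0.11193957 -0.56721686  2.04248318 -0.6162378   1.01912645
 -0.21757917]
shift [ -9.1   8.2 157.5] turn [ 65.7 -26.1  17.8]
shift [ -9.1   8.2 157.5] turn [ 65.7 -26.1  17.8]
```

Cap top is about 43 mm off the face, so it is latched. Now above the meter.

>>> send_rows(
  targets=[-9,8,157,65.7,-26.1,17.8,72,-9,8,157,65.7,-26.1,17.8,72,-9,8,157,65.7,-26.1,17.8,72,-9,8,157,65.7,-26.1,17.8,72,-9,8,157,65.7,-26.1,17.8,72,-9,8,157,65.7,-26.1,17.8,72,-9,8,157,65.7,-26.1,17.8,72,-9,8,157,65.7,-26.1,17.8,72,-9,8,157,65.7,-26.1,17.8,72,-9,8,157,65.7,-26.1,17.8,72],
)

```text
clock: 8.7
tcp_pos: [0.4383, 0.0715, 0.1611]
tool_rot: [0.018, 0.712, 0.024, -0.702]
force: [-0.3, -0.0, 0.2]
gripper_width: 0.0721
```

```bash
python3 - <<'E'
from g import *
print(cur()[0],robot.state()['qpos'])
th=np.radians(1.7);y=[-np.sin(th),np.cos(th),0]
a=goal([.438,.071,.028],D,y)
E
```

```text
[0.43830922 0.07146309 0.16107235] [ 0.61525954 -0.04920361 -0.80233753  2.03799888 -0.04523584  1.12226288
 -1.6789016 ]
shift [133.    1.4   2.3] turn [ 1.7 -0.9  0.4]
```

>>> send_rows(
  targets=[0,0,0,0,0,0,72,0,0,0,0,0,0,72,25,0,0,0,0,0,72,50,0,0,0,0,0,72,75,0,0,0,0,0,72,95,0,0,0,0,0,72,110,0,0,0,0,0,72,120,0,0,0,0,0,72,128,0,0,0,0,0,72,132,0,0,0,0,0,72],
)

```text
clock: 9.53
tcp_pos: [0.4398, 0.0721, 0.0281]
tool_rot: [0.02, 0.712, 0.027, -0.701]
force: [0.3, -0.6, 0.4]
gripper_width: 0.0718
```

```bash
python3 - <<'E'
from g import *
th=np.radians(1.7);y=[-np.sin(th),np.cos(th),0]
a=goal([.438,.071,.028],D,y);print(robot.state()['force'])
E
```

```text
shift [0.  1.  1.9] turn [ 2.  -0.9  0.6]
[ 0.31781552 -0.55082771  0.38212176]
```

>>> send_rows(
  targets=[0,1,2,2,-0.9,0.6,72,0,1,2,2,-0.9,0.6,72,0,1,2,2,-0.9,0.6,40,0,1,2,2,-0.9,0.6,40,0,1,2,2,-0.9,0.6,40,0,1,2,2,-0.9,0.6,40,0,1,2,2,-0.9,0.6,40,0,1,2,2,-0.9,0.6,40,0,1,2,2,-0.9,0.6,40,0,1,2,2,-0.9,0.6,40],
  newtons=40,
)

```text
clock: 10.37
tcp_pos: [0.4393, 0.0715, 0.0296]
tool_rot: [0.011, 0.708, 0.01, -0.706]
force: [0.8, 0.3, 7.2]
gripper_width: 0.0516
```

>>> send_rows(
  targets=[-5,0,0,0,0,0,40,-15,0,0,0,0,0,40,-35,0,0,0,0,0,40,-60,0,0,0,0,0,40,-85,0,0,0,0,0,40,-110,0,0,0,0,0,40,-130,0,0,0,0,0,40,-140,0,0,0,0,0,40,-140,0,0,0,0,0,40,-140,0,0,0,0,0,40],
)

```text
clock: 11.2
tcp_pos: [0.4381, 0.0713, 0.1685]
tool_rot: [0.011, 0.707, 0.01, -0.707]
force: [-1.2, 0.2, -3.0]
gripper_width: 0.0515
```

```bash
python3 - <<'E'
from g import *
print(cur()[0],robot.state()['qpos'],robot.state()['force'])
th=np.radians(3.4);y=[-np.sin(th),np.cos(th),0]
b=goal([.55,-.10,.18],D,y)
a=goal([.5648,-.3178,.15],D,y,*b)
im,d=robot.read_camera('side');save('s3.png',im[120:320,220:480])
E
```

```text
[0.43810865 0.0713243  0.16853672] [ 0.61739357 -0.04401653 -0.81043368  2.01816757 -0.03355085  1.15388232
 -1.72035264] [-1.24880629  0.22118513 -3.02061308]
shift [ -11.2  174.6 -106.8] turn [-1.7 -0.  -0.1]
shift [ 30.  218.3  -1.9] turn [0. 0. 0.]
```

View pics/s3.png

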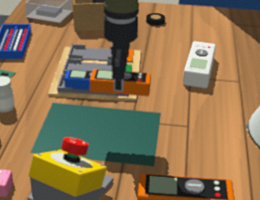

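The meter is held level at 51.5 mm opening, with about 3 N of weight. Next I carry it over the orange tray.

>>> send_rows(
  targets=[0,30,-8,-0.5,0,0,40,0,70,-19,-1,0,0,40,0,110,-30,-1.7,0,0,40,0,150,-41,-1.7,0,0,40,0,190,-52,-1.7,0,0,40,0,230,-63,-1.7,0,0,40,0,270,-75,-1.7,0,0,40,0,310,-86,-1.7,0,0,40,0,350,-97,-1.7,0,0,40,0,380,-105,-1.7,0,0,40],
)

```text
clock: 12.08
tcp_pos: [0.5535, -0.309, 0.1658]
tool_rot: [-0.02, -0.706, -0.02, 0.708]
force: [0.8, -0.3, -1.5]
gripper_width: 0.0513
```

```bash
python3 - <<'E'
from g import *
print(cur()[0],robot.state()['qpos'],robot.state()['force'])
th=np.radians(3.4);y=[-np.sin(th),np.cos(th),0]
a=goal([.5648,-.3178,.10],D,y)
E
```

```text
[ 0.55349028 -0.30895279  0.16579122] [ 0.87120564  0.3861615  -0.51007657  1.58247041  0.19746078  1.22791408
 -1.18883115] [ 0.84624907 -0.31782305 -1.54318871]
shift [ 65.7   9.5 -11. ] turn [-0.2  0.2  0. ]
```

>>> send_rows(
  targets=[10,9,-9,0,0,0,40,30,9,-9,0,0,0,40,50,9,-9,0,0,0,40,62,9,-9,0,0,0,40,66,9,-9,0,0,0,40,66,9,-9,0,0,0,40,66,9,-9,0,0,0,40,66,9,-9,0,0,0,40,66,9,-9,0,0,0,40,66,9,-9,0,0,0,40],
)

```text
clock: 12.92
tcp_pos: [0.5648, -0.314, 0.1043]
tool_rot: [0.022, 0.707, 0.02, -0.706]
force: [-0.5, -0.4, -2.4]
gripper_width: 0.0508
```

```bash
cat > hold.py <<'E'
from g import *
print(cur()[0],robot.state()['force'])
th=np.radians(3.4);y=[-np.sin(th),np.cos(th),0]
a=goal([.5648,-.3178,.05],D,y)
for n in('top','side'):
    im,d=robot.read_camera(n);save(n+'_h.png',im);P=cloud(n,d);hsv=cv2.cvtColor(im,cv2.COLOR_RGB2HSV).astype(int)
    m=(d>0)&(hsv[...,0]>4)&(hsv[...,0]<16)&(hsv[...,1]>150)&(np.hypot(P[...,0]-.565,P[...,1]+.318)<.1)&(P[...,2]>.035)
    p=P[m];print(n,len(p),np.percentile(p[:,2],[5,50,95]).round(3))
    t=p[p[:,2]>np.percentile(p[:,2],95)-.008];(c,s,a)=cv2.minAreaRect((t[:,:2]*1000).astype(np.float32));print(c,s,a)
save('h4.png',cv2.resize(cv2.imread('pics/top_h.png')[110:260,340:500,::-1],None,fx=4,fy=4))
E
python3 hold.py
```

```text
[ 0.56475037 -0.31395475  0.10434693] [-0.50892941 -0.36770118 -2.38553412]
shift [54.4  3.7  0.3] turn [ 0.  -0.1 -0.1]
top 470 [0.093 0.11  0.114]
(561.7323608398438, -304.50390625) (138.70889282226562, 70.3749008178711) 5.149435520172119
side 505 [0.077 0.096 0.111]
(563.81787109375, -307.9552307128906) (57.75518035888672, 142.30776977539062) 89.1148910522461
```

View pics/h4.png

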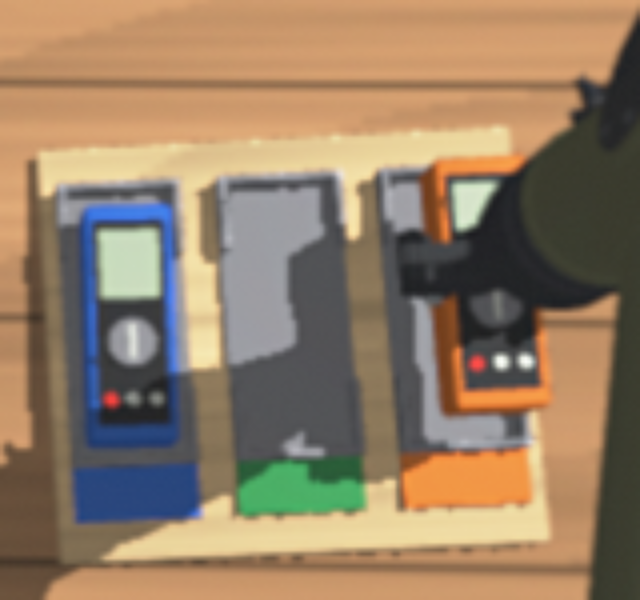

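Meter is level, parallel to the orange tray and over it (crop (490,285); the sideways offset is parallax). I'll lower it.

>>> send_rows(
  targets=[5,3.7,0,0,0,0,40,15,3.7,0,0,0,0,40,27,3.7,0,0,0,0,40,38,3.7,0,0,0,0,40,45,3.7,0,0,0,0,40,49,3.7,0,0,0,0,40,52,3.7,0,0,0,0,40,53,3.7,0,0,0,0,40,53,3.7,0,0,0,0,40,53,3.7,0,0,0,0,40],
)

```text
clock: 13.85
tcp_pos: [0.5648, -0.3175, 0.0506]
tool_rot: [0.021, 0.707, 0.021, -0.706]
force: [1.0, 0.3, -0.7]
gripper_width: 0.0512
```

```bash
python3 - <<'E'
from g import *
th=np.radians(3.4);y=[-np.sin(th),np.cos(th),0]
print(cur()[0],robot.state()['force']);goal([.5648,-.3178,.0435],D,y)
E
```

```text
[ 0.5647769  -0.31752661  0.05056898] [ 1.02454004  0.25793408 -0.74711964]
shift [ 7.1  0.3 -0. ] turn [ 0.  -0.1 -0.1]
```

>>> send_rows(
  targets=[1,0,0,0,0,0,40,2,0,0,0,0,0,40,3,0,0,0,0,0,40,4,0,0,0,0,0,40,4.6,0,0,0,0,0,40,5.2,0,0,0,0,0,40,5.8,0,0,0,0,0,40,6.2,0,0,0,0,0,40,6.2,0,0,0,0,0,40,6.2,0,0,0,0,0,40],
)

```text
clock: 14.68
tcp_pos: [0.5644, -0.3174, 0.0439]
tool_rot: [0.021, 0.707, 0.021, -0.707]
force: [-0.5, -0.3, -2.1]
gripper_width: 0.0511
```

Not touching yet; a little lower.

>>> send_rows(
  targets=[0.5,0,0,0,0,0,40,0.8,0,0,0,0,0,40,1.1,0,0,0,0,0,40,1.4,0,0,0,0,0,40,1.4,0,0,0,0,0,40,1.4,0,0,0,0,0,40,1.4,0,0,0,0,0,40,1.4,0,0,0,0,0,40,1.4,0,0,0,0,0,40,1.4,0,0,0,0,0,40],
)

```text
clock: 15.52
tcp_pos: [0.5645, -0.3174, 0.0437]
tool_rot: [0.021, 0.707, 0.021, -0.707]
force: [-3.5, 1.0, 6.5]
gripper_width: 0.0513
```

Seated (contact at 6.5 N). Release and lift.

>>> send_rows(
  targets=[-1,0,0,0,0,0,66,-1,0,0,0,0,0,66,-1,0,0,0,0,0,66,-1,0,0,0,0,0,66,-10,0,0,0,0,0,66,-25,0,0,0,0,0,66,-50,0,0,0,0,0,66,-80,0,0,0,0,0,66,-115,0,0,0,0,0,66,-150,0,0,0,0,0,66],
)

```text
clock: 16.35
tcp_pos: [0.5643, -0.3171, 0.1954]
tool_rot: [0.021, 0.707, 0.021, -0.706]
force: [1.2, -0.2, 0.3]
gripper_width: 0.0659
```

```bash
python3 - <<'E'
from g import *
print(robot.state()['gripper_width'],cur()[0],robot.state()['force'])
b=goal([.56,0.0,.28],D,[0,1,0])
E
```

```text
0.06593513456129022 [ 0.5643077  -0.31706772  0.19536509] [ 1.17150304 -0.21712598  0.26241077]
shift [ -84.9 -316.7  -14.7] turn [ 3.4 -0.1 -0.1]
```

>>> send_rows(
  targets=[-85,-317,-15,3.4,0,0,85,-85,-317,-15,3.4,0,0,85,-85,-317,-15,3.4,0,0,85,-85,-317,-15,3.4,0,0,85,-85,-317,-15,3.4,0,0,85,-85,-317,-15,3.4,0,0,85,-85,-317,-15,3.4,0,0,85,-85,-317,-15,3.4,0,0,85,-85,-317,-15,3.4,0,0,85,-85,-317,-15,3.4,0,0,85],
)

```text
clock: 17.18
tcp_pos: [0.5608, 0.0037, 0.28]
tool_rot: [0.003, 0.709, 0.002, -0.706]
force: [0.5, -0.6, -0.2]
gripper_width: 0.0848
```

```bash
python3 - <<'E'
from g import *
im,d=robot.read_camera('top');save('t5.png',cv2.resize(im[110:260,340:500],None,fx=4,fy=4))
P=cloud('top',d);m=(d>0)&(np.hypot(P[...,0]-.565,P[...,1]+.318)<.085)&(P[...,2]>.038);p=P[m]
print('meter',cv2.minAreaRect((p[:,:2]*1000).astype(np.float32)),np.percentile(p[:,2],[5,50,95]))
print(cur()[0],robot.state()['qpos'])
L=CAP-N*.011
c=goal(L+N*.06,-N,[.936,-.352,0])
E
```

```text
meter ((563.1640625, -318.0167236328125), (140.05494689941406, 52.73979568481445), 3.4071691036224365) [0.04599134 0.05129406 0.05571282]
[0.56068436 0.00082378 0.27889407] [ 0.57200476  0.16971013 -0.6952363   1.61656101  0.11248125  1.39305236
 -1.70444544]
shift [ 103.3 -235.1   67.3] turn [-67.5  26.2 -18.3]
```

View pics/t5.png

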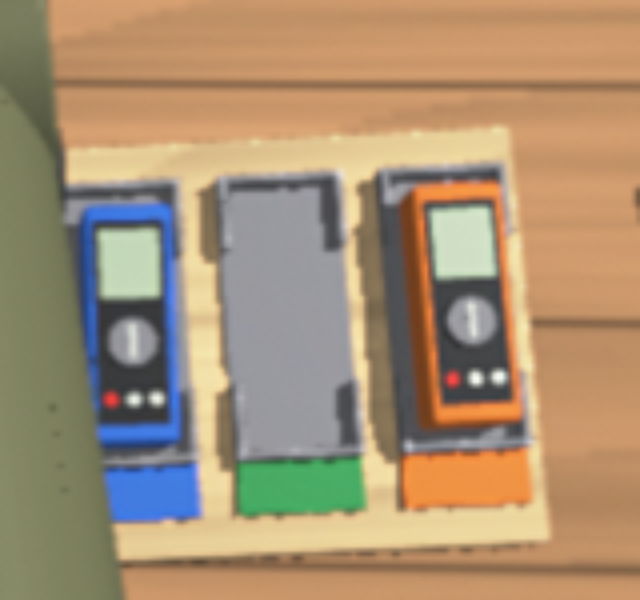

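The orange meter lies level in the orange tray (crop (463,305)): centre (563,-318) mm, angle 3.4°, top z 50 mm. Now the button again.

>>> send_rows(
  targets=[103,-235,67,-67.5,26.2,-18.3,85,103,-235,67,-67.5,26.2,-18.3,85,103,-235,67,-67.5,26.2,-18.3,85,103,-235,67,-67.5,26.2,-18.3,85,103,-235,67,-67.5,26.2,-18.3,85,103,-235,67,-67.5,26.2,-18.3,85,103,-235,67,-67.5,26.2,-18.3,85,103,-235,67,-67.5,26.2,-18.3,85,103,-235,67,-67.5,26.2,-18.3,85,103,-235,67,-67.5,26.2,-18.3,85],
)

```text
clock: 18.07
tcp_pos: [0.4939, 0.2334, 0.1741]
tool_rot: [0.265, 0.723, 0.461, -0.441]
force: [-0.9, 0.1, 0.5]
gripper_width: 0.0855
```

```bash
cat > q.py <<'E'
from g import *
import sys
L=CAP-N*.011;p,r=cur();s=robot.state()
print(p,s['qpos'].round(3) if hasattr(s['qpos'],'round') else s['qpos'],'h',(p-L)@N,'F',np.array(s['force'])@N,s['gripper_width'])
goal(L+N*float(sys.argv[1])/1000,-N,[.936,-.352,0])
E
python3 q.py 35
```

```text
[0.49389741 0.23338609 0.17413795] [ 0.573 -0.007 -0.816  2.067 -0.533  0.841 -0.387] h 0.06018467500116251 F 0.563111156910184 0.08554118641302018
shift [25.1 -2.3 -2.6] turn [-5.2  1.9 -1.4]
```

>>> send_rows(
  targets=[25,-2.3,-2.6,-5.2,1.9,-1.4,85,25,-2.3,-2.6,-5.2,1.9,-1.4,85,25,-2.3,-2.6,-5.2,1.9,-1.4,85,25,-2.3,-2.6,-5.2,1.9,-1.4,85,25,-2.3,-2.6,-5.2,1.9,-1.4,85,25,-2.3,-2.6,-5.2,1.9,-1.4,85,25,-2.3,-2.6,-5.2,1.9,-1.4,85,25,-2.3,-2.6,-5.2,1.9,-1.4,85,25,-2.3,-2.6,-5.2,1.9,-1.4,85,25,-2.3,-2.6,-5.2,1.9,-1.4,85],
)

```text
clock: 18.9
tcp_pos: [0.4971, 0.2489, 0.1534]
tool_rot: [0.284, 0.712, 0.493, -0.413]
force: [0.8, 0.0, 0.2]
gripper_width: 0.0849
```

```bash
python3 q.py -6
```

```text
[0.49705828 0.24887875 0.15340499] [ 0.558  0.061 -0.829  2.077 -0.544  0.782 -0.28 ] h 0.03442284259661127 F 0.013957535548155667 0.08493232593368877
shift [40.4  1.   1.2] turn [-0.2  0.1  0.1]
```

>>> send_rows(
  targets=[5,1,1,0,0,0,85,10,1,1,0,0,0,85,15,1,1,0,0,0,85,20,1,1,0,0,0,85,25,1,1,0,0,0,85,30,1,1,0,0,0,85,35,1,1,0,0,0,85,38,1,1,0,0,0,85,40,1,1,0,0,0,85,40,1,1,0,0,0,85],
)

```text
clock: 19.73
tcp_pos: [0.5044, 0.2667, 0.1177]
tool_rot: [0.283, 0.712, 0.493, -0.413]
force: [0.0, -0.7, 0.3]
gripper_width: 0.0848
```

```bash
python3 q.py -6; python3 - <<'E'
from g import *
im,d=robot.read_camera('side');save('s6.png',cv2.resize(im[220:310,240:350],None,fx=5,fy=5,interpolation=2))
E
```

```text
[0.50435697 0.26667114 0.11767636] [ 0.501  0.161 -0.834  2.084 -0.471  0.672 -0.337] h -0.006129506387384956 F 0.5965781337036546 0.08476730471527348
shift [-0.1  0.4  0. ] turn [-0.2  0.1  0.2]
```

View pics/s6.png

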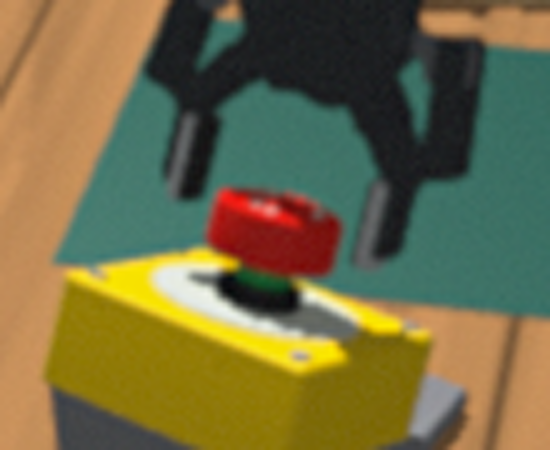

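The fingers straddle the latched cap (tips at crop (185,190) and (370,262)). I'll grip.

>>> send_rows(
  targets=[0,0,0,0,0,0,50,0,0,0,0,0,0,50,0,0,0,0,0,0,50,0,0,0,0,0,0,50,0,0,0,0,0,0,50,0,0,0,0,0,0,50,0,0,0,0,0,0,50,0,0,0,0,0,0,50,0,0,0,0,0,0,50,0,0,0,0,0,0,50],
  newtons=40,
)

```text
clock: 20.62
tcp_pos: [0.5047, 0.2664, 0.1182]
tool_rot: [0.283, 0.712, 0.493, -0.413]
force: [-1.1, -0.8, 2.4]
gripper_width: 0.0549
```

```bash
python3 q.py -6; python3 -c "
from h import *
print(robot.state()['force'],robot.state()['wrist_torque'])"
```

```text
[0.50474467 0.26636133 0.11816097] [ 0.502  0.16  -0.834  2.083 -0.471  0.672 -0.337] h -0.005633041904730503 F 2.6538579555901944 0.05485756845543915
shift [ 0.4 -0.1  0.1] turn [-0.2  0.1  0.1]
[-1.10021532 -0.81353989  2.40132365] [-0.43526828  0.19541453  0.03497927]
```

Gripped at 55 mm. Now I twist +62° about tool x (clockwise from above).

>>> send_rows(
  targets=[0,0,0,6.5,0,0,50,0,0,0,13,0,0,50,0,0,0,19.5,0,0,50,0,0,0,26,0,0,50,0,0,0,32.5,0,0,50,0,0,0,39,0,0,50,0,0,0,45.5,0,0,50,0,0,0,52,0,0,50,0,0,0,58,0,0,50,0,0,0,62,0,0,50],
)

```text
clock: 21.45
tcp_pos: [0.5052, 0.2658, 0.1181]
tool_rot: [-0.125, 0.756, 0.208, -0.608]
force: [-0.3, -2.6, 3.0]
gripper_width: 0.0547
```

```bash
python3 q.py -6; python3 -c "
from h import *
print(robot.state()['force'],robot.state()['wrist_torque'])"
```

```text
[0.50519219 0.26577813 0.11810894] [ 0.381  0.14  -0.703  2.087 -0.514  0.681 -1.392] h -0.005483866120297957 F 3.901423610399832 0.05467771267477715
shift [ 0.5 -0.5  0.5] turn [-62.5   0.1  -0. ]
[-0.34825562 -2.62963752  3.01317501] [-0.73233007  0.09215376 -0.04484216]
```

Twisted 62°. Open fully, then back out along the axis.

>>> send_rows(
  targets=[0,0,0,0,0,0,85,0,0,0,0,0,0,85,0,0,0,0,0,0,85,0,0,0,0,0,0,85,0,0,0,0,0,0,85,-10,0,0,0,0,0,85,-30,0,0,0,0,0,85,-60,0,0,0,0,0,85,-90,0,0,0,0,0,85,-120,0,0,0,0,0,85],
)

```text
clock: 22.28
tcp_pos: [0.483, 0.21, 0.223]
tool_rot: [-0.123, 0.756, 0.21, -0.608]
force: [-0.1, 0.4, -0.5]
gripper_width: 0.0851
```

```bash
python3 cap.py; python3 q.py 100; python3 -c "
from g import *
goal([.48,.08,.3],-N,[.936,-.352,0])"
```

```text
side 341 [0.0469 0.0528 0.0534]
top 154 [0.0543 0.056  0.0571]
[0.48639988 0.20839575 0.22635685] [ 0.498 -0.102 -0.633  2.041 -0.621  0.999 -1.291] h 0.11842144014345739 F -1.164419814443714 0.08470074790301285
shift [18.4 -0.1  3.8] turn [-62.1  -0.2  -0.3]
shift [-124.8   79.9   -3. ] turn [-62.1  -0.2  -0.3]
```

View pics/side_cap.png

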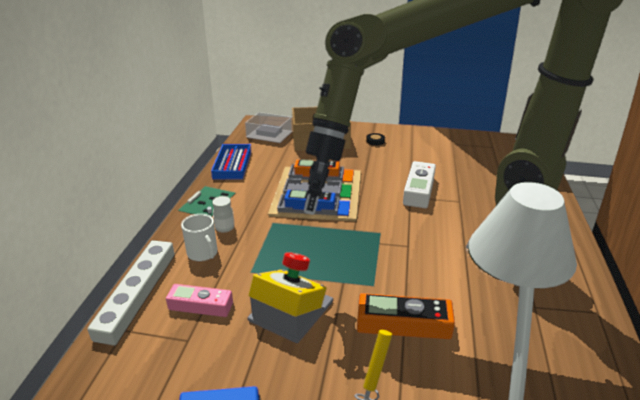

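The cap (295,262) is back up: 53 to 56 mm off the face, against about 43 mm latched. The orange meter is in its tray, and the mug and jar have not moved.

```bash
python3 -c "
from h import *
print(robot.hand_in())"
```

```text
the job is handed in; nothing more can be done
None
```

The job is done and handed in at about 22 s on the robot's clock, well inside the 67 s limit.

- **Press:** I pressed the stop button with shut fingertips to its hard stop, at 24 N. After I let go, the cap top measured about 43 mm off the face, so it was latched.
- **Meter:** I laid the small orange meter face up in the orange-labelled tray. Its centre measured (563, -318) mm at 3.4°, about 2 mm from the tray centre. Its case top is at z ≈ 50 mm, so it sits on the tray floor.
- **Twist:** I then gripped the cap, turned it 62° clockwise and opened the fingers. The cap is back up, 53 mm (side camera) to 56 mm (top camera) off the face, against about 54 mm at the start. The 3 mm difference between cameras matches what they showed at the start.

In the last side view the mug and jar had not moved and the blue meter was in its tray, partly hidden by the gripper. I checked the mug, jar and blue meter by eye only. At hand-in the arm was clear of everything. No check failed.

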